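# Run the slide to its stop and lock it with the square-socket handle

## Task

Push the grey carriage of the positioning slide along its rods until it rests against the stop screw at the left-hand end of the slide, and leave it there. Then fit the loose lock handle fully down onto the carriage's square spindle, in any of the four ways it fits, and with it turn the spindle clockwise, seen from above, as far as it goes. Leave the handle sitting on the spindle and do not disturb the other things on the bench.

Things in the scene. Friction and masses are not known exactly. Their poses are not given: they have to be found in the camera images.
- slide_base: positioning slide, fixed: aluminium plate 100 x 260 x 12 mm with two rods along it (tops at 27 mm). Origin: centre of its underside; x across, y along the rods to the stop, z up. At its +y end (left) stands the dark end stop, 90 x 20 mm, top at 45 mm, with a stop screw, tip at y = +103 mm. A low rod block, top at 28 mm, stands at y = -129 to -119 mm
- carriage (a joint): position of the carriage on the slide in m, growing towards the stop (slide +y); 0 is the end away from it, 0.10 is against the stop screw. Slides stiffly (about 6 N) and stays where left
- push_face (a point): centre of the carriage's flat upright end face that looks away from the stop, 32 mm above the bench; axes as slide_base. The carriage is a grey block 90 x 90 mm, from 13 to 48 mm above the bench; the spindle stands at its middle, 45 mm in +y from this face
- spindle_seat (a point): centre of the flat top of the dark round flange (44 mm across) at the spindle's foot, 52 mm above the bench; the handle's hub sits on it. The spindle: upright bare steel square, 16 x 16 mm, 26 mm tall from here, its top 5 mm tapering to 11 mm. x and y are square to its flat sides and turn with it, z up. Nothing else on the carriage rises above 53 mm
- spindle (a joint): angle of the square spindle in rad, growing clockwise seen from above; 0 is unlocked, 1.4 is its end stop (locked). Stiff (about 0.15 N m); stays where left
- lock_handle: loose lock handle, 0.25 kg, standing on its steel hub, 38 x 38 x 34 mm, with a 17.6 mm square bore right through, its sides parallel to the hub's. Origin: centre of the hub's underside; z along the bore, x along the one black lever: 14 mm wide, 18 to 30 mm above the underside, from x = 19 mm to a rounded 20 mm wide end at x = 105 mm. Hub sides at +y and -y are plain, to grip
- multimeter: bystander: hand multimeter lying on its back, 150 x 76 x 34 mm. Origin: centre of its underside. To be left alone
- solder_spool: bystander: spool of solder wire standing on end, 54 mm across, 40 mm tall. Origin: centre of its underside. To be left alone
- flux_bottle: bystander: small white bottle with a red needle cap, 34 mm across, 95 mm tall. Origin: centre of its underside. To be left alone
- side_cutter: bystander: side cutters with red handles, 121 x 46 x 12 mm. Origin: centre of its underside. To be left alone
Not all that is in view belongs to the job. Several things have the shape of the lock_handle; the one meant has the colours described above.

How it is judged (in metres and radians):
On the way, in this order (a step that is already met when the one before it is completed fails the run):
1. the carriage is against the stop screw (value of joint carriage above 0.095 m), for 0.2 s.
2. the handle is fully down on the spindle, with the carriage still at the stop and the spindle not yet turned to its end (horizontal distance between lock_handle and spindle_seat below 0.004 m and z of lock_handle in the frame of spindle_seat between -0.004 and 0.004 m and angle between lock_handle's own z axis and vertical below 0.08 rad and value of joint carriage above 0.095 m and value of joint spindle below 1 rad), for 0.2 s.
At the end, for the whole second after the job is handed in: The carriage is within 5 mm of the stop screw (joint above 0.095), the spindle within 0.12 rad of its end stop (joint above 1.28), and the handle is released and at rest on the spindle: hub centred within 4 mm, its underside within 4 mm of the flange, upright within 0.08 rad (horizontal distance between lock_handle and spindle_seat below 0.004 m and z of lock_handle in the frame of spindle_seat between -0.004 and 0.004 m and angle between lock_handle's own z axis and vertical below 0.08 rad and value of joint carriage above 0.095 m and value of joint spindle above 1.28 rad and linear speed of lock_handle below 0.02 m/s); the robot touches nothing.
It fails at once if the spindle is turned to its end without the handle on it (value of joint spindle above 0.9 rad and horizontal distance between lock_handle and spindle_seat above 0.008 m).
It fails at once if the multimeter is moved by more than 30 mm (distance of multimeter from where it was at the start of the episode above 0.03 m).
It fails at once if the solder spool is moved by more than 30 mm (distance of solder_spool from where it was at the start of the episode above 0.03 m).
It fails at once if the flux bottle is moved by more than 30 mm (distance of flux_bottle from where it was at the start of the episode above 0.03 m).
It fails at once if the side cutter is moved by more than 30 mm (distance of side_cutter from where it was at the start of the episode above 0.03 m).
It also fails if it takes over 72 s, if anything falls off the work surface, if the arm or the gripper's body presses on something with over 40 N, if the wrist force passes 120 N, or if a joint passes its speed limit or range.

## Robot

A 7-joint arm with a two-finger parallel gripper is mounted at the origin on a cart in front of the work surface, level with it; the furniture and walls round the work are solid. World frame = base frame: x ahead of the robot, y to its left, z up, the work surface at z = 0. Lengths are in m, angles in degrees, forces in N, time in s.
With the tool pointing down it reaches from about 0.425 to 0.875 m from the base axis. Payload 4.7 kg.
Tool frame: the origin (TCP) lies midway between the tips of the shut fingers; the grasp point (between the pads) lies 19 mm behind it; z points along the fingers, y is the direction in which the jaws open and shut (so a half turn about z gives the same grasp; the last joint's range is limited). The gripper opens to 87 mm and grips with 3 to 60 N. Pads are 19 mm wide; open, the fingers measure 117 mm over their backs; the gripper's body (75 mm by 190 mm) begins 51 mm behind the grasp point.
Start: joints at [-69.036, 18.392, -4.016, 83.108, 1.295, 78.541, -3.26], TCP at [0.224, 0.61, 0.196] pointing down, gripper open.
Joint ranges: [-163.93, 163.93], [-17.29, 119.83], [-79.2, 71.16], [3.27, 140.29], [-89.18, 269.18], [5.43, 117.66], [-154.24, 154.24]. Speed limits (degrees/s): [147.25, 147.25, 180, 180, 180, 180, 180].

## Interface

Orientations are given as [roll, pitch, yaw] about the fixed x, y, z axes, in that order (R = Rz(yaw) Ry(pitch) Rx(roll)).
In Python, from cell import env gives the robot as it stands.
- The arm moves only by the tool apply_moves, never from a script. Its argument "targets" is a list of rows, each a list of 2 entries, a list of its own where there are three numbers: the shift along the world's x, y, z in mm, then the turn, a rotation vector about the world's x, y, z in rad. A call has 1 to 8 rows; each row is the pose to reach, as a shift and turn from the pose commanded when the call began; what a row does not reach only later rows make up. A row lasts 1/10 s, in which the tool goes at most 50 mm and 8.59 degrees, less where a joint would pass 70% of its speed; a pose out of reach is approached as far as the arm can. A call with a gripper value outside its range is refused whole. "hand" is the finger opening in mm, from 0 to 87, set as the call begins (left out, the last holds). The fingers move at their own pace and stop on an object; "squeeze" is the grip in N (left out, the last holds). Time passes only in rows, so rows that repeat a pose let the fingers close. It gives the time, the measured TCP pose, the force and the opening at its end, in the units of the state.
- env.get_obs(): the state, without advancing time (a new reading comes with each control period).
- env.read_camera(name): name is "scene" or "top" or "wrist"; returns a dict with "image" (384x512x3 uint8, red, green, blue), "camera_matrix" (3x3 intrinsics, pixels), "camera_from_world" (4x4, takes a point from world to camera coordinates); the wrist camera has in their place "mount" (4x4, takes a point from camera to tool coordinates, whose origin is the TCP and whose axes are the flange's). Camera axes: x right, y down, z forward; pixel columns grow to the right and rows downward; lengths in m; the calibration is good to about 2 mm. A picture is of the moment at which its call begins: read the wrist's pose just before it. There is no depth.
- env.sign_off(): hands the job in, once; it reports no verdict.
Trained networks look in a picture, given as the dict that the camera call returned (one of the last four; its "shot" number tells which), for a name from the list of things; names that differ only in an ending like _2 or _b are one class to them, and where a whole thing is asked for, a point or a joint stands for the part that bears it (a point fixed in the world has none). Each returns a list of dicts, best first, with "conf" (0 to 1); they miss things now and then, are a little off and sometimes report something else, mostly with a low value. They report only what shows in the picture. A call takes as long as a camera call. They do not tell look-alikes from the thing itself.
- env.regions_of(picture, target): "region" (384x512 bool, what is visible of it) and "rect" ([left, top, right, bottom] in pixels, round what is visible of it).
The state is a dict: "time_s": time; "qpos": joint angles; "joint_velocities": joint speeds; "effort": joint torques, N m; "tool_pos": TCP position; "tool_rot": TCP orientation; "force": force on the tool from outside, world axes, zero at the start; "wrist_torque": the same for the moment, N m; "grip_width": finger opening in m.
Only numpy, scipy, OpenCV 4.12 (cv2) and the standard library are available. Lean on these libraries where they do the work, as an engineer would, in place of code of your own. Each camera call takes 0.05 s, during which the arm holds its last target. There are 200 camera calls.

## Working session

There is one attempt and no reset: what is moved stays moved. The work goes in short steps, Python scripts to look and compute and a tool call to move; the robot and the scene stay as the last step left them, time stands still between calls to the robot, and variables do not carry over. Pictures are saved under pics/ and viewed, about 8 in all and at most 12, crops included, and the job is handed in when it is done.

Besides the shell and the picture viewer there is one more tool, called by a JSON object that holds its "api" and its "payload". apply_moves: Moves the arm, as the interface text tells. Its arguments: {"type":"object","properties":{"targets":{"type":"array","items":{"type":"array"}},"hand":{"type":"number"},"squeeze":{"type":"number"}},"required":["targets"]}

```bash
mkdir -p pics; ls
cat > h.py <<'E'
import numpy as np, cv2
from cell import env
from scipy.spatial.transform import Rotation as R
def tool():
    s=env.get_obs(); T=np.eye(4); T[:3,3]=s['tool_pos']
    T[:3,:3]=R.from_euler('xyz',s['tool_rot'],degrees=True).as_matrix(); return s,T
def shot(n):
    s,T=tool(); p=env.read_camera(n)
    p['cfw']=p['camera_from_world'] if n!='wrist' else np.linalg.inv(T@np.array(p['mount']))
    return p
def save(p,f,box=None,sc=1):
    im=p['image'][:,:,::-1]
    if box: im=im[box[1]:box[3],box[0]:box[2]]
    cv2.imwrite('pics/'+f,cv2.resize(im,None,fx=sc,fy=sc,interpolation=cv2.INTER_CUBIC))
def ray(p,u,z):
    K=np.array(p['camera_matrix']);C=np.linalg.inv(p['cfw'])
    d=C[:3,:3]@np.linalg.solve(K,[u[0],u[1],1]);o=C[:3,3]
    return o+d*(z-o[2])/d[2]
def proj(p,X):
    c=(p['cfw']@np.append(X,1))[:3];c=np.array(p['camera_matrix'])@c;return c[:2]/c[2]
def tri(ps,us):
    A=[];b=[]
    for p,u in zip(ps,us):
        C=np.linalg.inv(p['cfw']);d=C[:3,:3]@np.linalg.solve(np.array(p['camera_matrix']),[*u,1]);d/=np.linalg.norm(d)
        M=np.eye(3)-np.outer(d,d);A.append(M);b.append(M@C[:3,3])
    return np.linalg.solve(sum(A),sum(b))
E
python3 - <<'E'
from h import *
print(env.get_obs())
a=shot('scene');b=shot('top')
save(a,'scene.png',sc=1.5);save(b,'top.png',sc=1.5)
for n,p in (('scene',a),('top',b)):
    print(n,np.round(np.linalg.inv(p['cfw'])[:3,3],3))
    for t in ('slide_base','carriage','spindle','lock_handle','multimeter','solder_spool','flux_bottle','side_cutter'):
        for r in env.regions_of(p,t):
            m=cv2.moments(r['region'].astype(np.uint8),True)
            u=(m['m10']/m['m00'],m['m01']/m['m00'])
            print(t,round(r['conf'],2),r['rect'],np.round(u,1),np.round(ray(p,u,0.03),3))
E
```

```text
pics
{'time_s': 0.0, 'qpos': array([-69.03765431,  18.44113919,  -4.01813695,  83.17631954,
         1.29551326,  78.53962194,  -3.25847882]), 'joint_velocities': array([-0.00760169,  0.00664747, -0.03662398,  0.00171089,  0.01803379,
        0.05274601,  0.07468815]), 'effort': array([-1.50081774e-03, -4.91278553e+01, -4.04913062e-01, -3.12542081e+01,
       -6.42033597e-02,  4.34854743e-02,  1.65929691e-04]), 'tool_pos': array([0.22377454, 0.60961339, 0.19442593]), 'tool_rot': array([-1.79888204e+02,  5.41675245e-03,  1.59851537e+02]), 'force': array([ 0.46326573, -0.31952892, -0.38702588]), 'wrist_torque': array([ 0.00872219,  0.04487997, -0.00400005]), 'grip_width': 0.08698053218001052}
scene [ 0.213 -0.745  0.932]
slide_base 0.62 [155.0, 120.8, 209.8, 180.8] [179.2 152.5] [0.479 0.153 0.03 ]
slide_base 0.57 [162.5, 143.1, 197.2, 172.0] [181.4 153.9] [0.483 0.143 0.03 ]
carriage 0.8 [164.8, 143.7, 198.8, 168.6] [181.7 153.8] [0.484 0.143 0.03 ]
spindle 0.47 [162.6, 138.6, 196.3, 171.0] [181.5 153.6] [0.484 0.144 0.03 ]
spindle 0.42 [173.1, 145.7, 187.0, 154.7] [181.  149.3] [0.49
[... 550 characters left out ...]
108.2, 214.2, 196.3, 246.5] [151.8 230.6] [0.479 0.171 0.03 ]
carriage 0.59 [141.5, 214.4, 176.3, 246.5] [160.4 229.8] [0.481 0.144 0.03 ]
spindle 0.57 [151.7, 222.2, 165.7, 239.7] [159.6 229.8] [0.481 0.147 0.03 ]
lock_handle 0.83 [376.0, 170.7, 394.4, 207.6] [385.1 180.9] [ 0.61 -0.55  0.03]
lock_handle 0.57 [335.9, 210.4, 375.6, 224.2] [348.7 218.7] [ 0.497 -0.431  0.03 ]
multimeter 0.71 [248.8, 149.5, 304.0, 179.7] [276.7 163.7] [ 0.676 -0.219  0.03 ]
solder_spool 0.48 [192.2, 156.2, 206.3, 175.6] [199.4 165.1] [0.68  0.023 0.03 ]
flux_bottle 0.37 [150.3, 221.0, 166.2, 237.1] [159.5 229.6] [0.482 0.147 0.03 ]
side_cutter 0.53 [117.5, 166.2, 154.7, 177.0] [136.1 173.7] [0.659 0.223 0.03 ]
```

Run:
```python
import cv2,numpy as np
t=cv2.imread('pics/top.png');s=cv2.imread('pics/scene.png')
a=cv2.resize(t[205:385,130:620],(800,294));
b=s[150:480,200:600]
c=np.zeros((600,800,3),np.uint8);c[:294]=a;b=cv2.resize(b,(364,300));c[300:600,:364]=b
d=cv2.resize(s[380:480,380:580],(430,215));c[300:515,370:800]=d
cv2.imwrite('pics/c1.png',c)
```

```text
(no output)
```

View pics/c1.png

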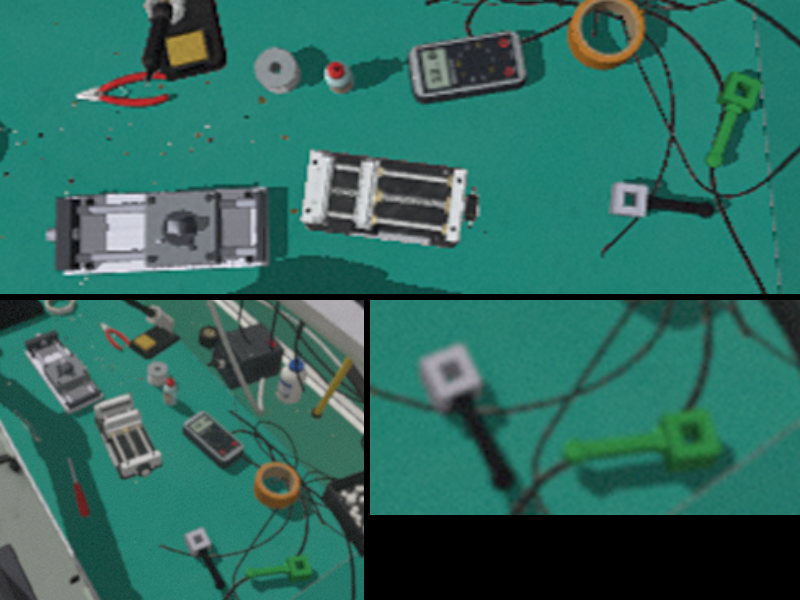

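The slide is at the left with its dark stop end towards +y, and the white slide beside it is a decoy. The lock handle with the steel hub and black lever is near (0.50, -0.43), and the green one is another decoy. I'll go above the slide for a close look.

{"api": "apply_moves", "payload": {"targets": [[[50,-100,60],[0,0,-0.3]],[[50,-100,60],[0,0,-0.3]],[[100,-200,90],[0,0,-0.6]],[[100,-200,90],[0,0,-0.6]],[[100,-200,90],[0,0,-0.6]],[[150,-350,90],[0,0,-0.9]],[[150,-350,90],[0,0,-0.9]],[[150,-350,90],[0,0,-0.9]]]}}

```text
time_s: 1.7
tool_pos: [0.372, 0.2659, 0.286]
tool_rot: [179.9, -0.0, 108.1]
force: [1.2, 0.8, 0.1]
grip_width: 0.087
```

{"api": "apply_moves", "payload": {"targets": [[[80,-130,-10],[0,0,-0.31]],[[80,-130,-10],[0,0,-0.31]],[[80,-130,-10],[0,0,-0.31]],[[80,-130,-10],[0,0,-0.31]],[[80,-130,-10],[0,0,-0.31]],[[80,-130,-10],[0,0,-0.31]]], "hand": 0}}

```text
time_s: 2.3
tool_pos: [0.4509, 0.1393, 0.2757]
tool_rot: [-180.0, -0.0, 90.6]
force: [-0.2, -0.3, 0.2]
grip_width: 0.0465
```

Run:
```python
from h import *
s,T=tool();print(s['time_s'],s['tool_pos'],s['tool_rot'],s['qpos'].round(1),s['grip_width'])
p=shot('wrist');print(np.round(p['mount'],3),np.linalg.inv(p['cfw'])[:3,3])
save(p,'w1.png',sc=1.5)
for t in ('slide_base','carriage','spindle'):
  for r in env.regions_of(p,t):
    m=cv2.moments(r['region'].astype(np.uint8),True);u=(m['m10']/m['m00'],m['m01']/m['m00'])
    print(t,round(r['conf'],2),r['rect'],np.round(u,1),np.round(ray(p,u,0.048),3))
```

```text
2.3 [0.45086946 0.13926761 0.27565237] [-1.79990282e+02 -3.59768652e-02  9.06282485e+01] [-44.5  -6.3  22.3 100.6   2.3  85.2 -21.9] 0.04652481133711207
[[-0.    -0.967 -0.256  0.071]
 [ 1.    -0.    -0.001 -0.   ]
 [ 0.001 -0.256  0.967 -0.19 ]
 [ 0.     0.     0.     1.   ]] [0.45002404 0.21017473 0.46521855]
slide_base 0.58 [238.5, 11.7, 321.5, 232.9] [278.9 122.7] [0.479 0.19  0.048]
slide_base 0.47 [259.2, 146.4, 297.6, 180.6] [279.3 161.4] [0.481 0.143 0.048]
carriage 0.94 [244.8, 120.1, 319.3, 195.8] [279.8 158.8] [0.481 0.146 0.048]
spindle 0.68 [255.5, 142.4, 298.4, 181.4] [279.5 161.7] [0.481 0.143 0.048]
```

View pics/w1.png

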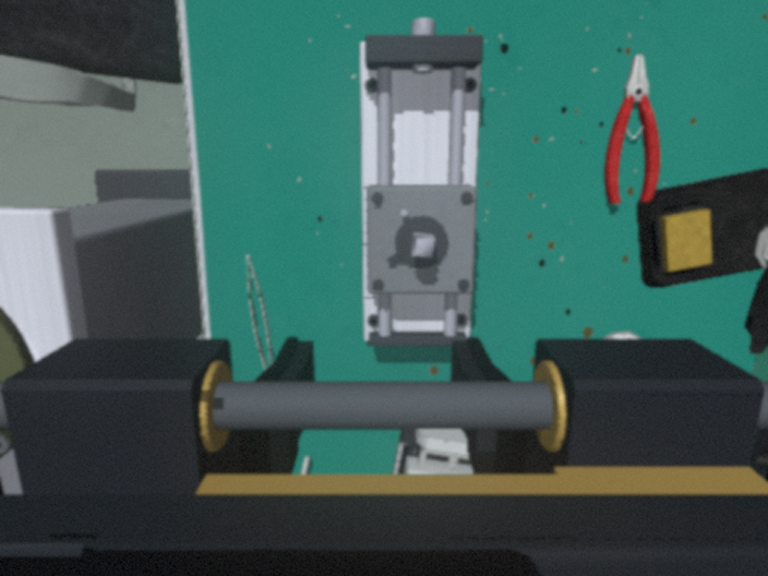

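The slide is nearly aligned with world y. The carriage top spans about (367–475, 186–293), the spindle is near (423, 243), and its end away from the stop is at the bottom of the picture. Now I'll compute its geometry.

Run:
```python
from h import *
p=shot('wrist');b=shot('top')
for u,z in [((367,186),.048),((473,186),.048),((370,293),.048),((475,292),.048),((423,70),.04),((364,43),.045),((483,38),.045),((423,235),.078),((423,243),.052),((363,345),.012),((470,345),.012)]:
    print(u,z,ray(p,np.array(u)/1.5,z).round(4))
r=env.regions_of(b,'carriage')[0];r2=env.regions_of(p,'carriage')[0]
f=lambda r:((r['rect'][0]+r['rect'][2])/2,(r['rect'][1]+r['rect'][3])/2)
print(tri([p,b],[f(r2),f(r)]),r['rect'],r2['rect'])
s=env.get_obs();print(s['tool_pos'],s['grip_width'])
```

```text
(367, 186) 0.048 [0.4378 0.188  0.048 ]
(473, 186) 0.048 [0.5231 0.1889 0.048 ]
(370, 293) 0.048 [0.4407 0.0989 0.048 ]
(475, 292) 0.048 [0.5298 0.1008 0.048 ]
(423, 70) 0.04 [0.4806 0.2763 0.04  ]
(364, 43) 0.045 [0.435  0.2939 0.045 ]
(483, 38) 0.045 [0.5249 0.2984 0.045 ]
(423, 235) 0.078 [0.4816 0.1533 0.078 ]
(423, 243) 0.052 [0.484  0.1429 0.052 ]
(363, 345) 0.012 [0.4335 0.0381 0.012 ]
(470, 345) 0.012 [0.535  0.0393 0.012 ]
[0.48156871 0.14411127 0.03169138] [146.0, 213.8, 174.7, 247.0] [243.2, 121.6, 318.4, 195.2]
[0.4512788  0.13835179 0.27559937] 0.014958800597897675
```

{"api": "apply_moves", "payload": {"targets": [[[32,-66,-60],[0,0,0]],[[32,-66,-60],[0,0,0]],[[32,-66,-160],[0,0,0]],[[32,-66,-160],[0,0,0]],[[32,-66,-220],[0,0,0]],[[32,-66,-220],[0,0,0]],[[32,-66,-242],[0,0,0]],[[32,-66,-242],[0,0,0]]], "hand": 0}}

```text
time_s: 3.5
tool_pos: [0.4824, 0.0718, 0.0328]
tool_rot: [-179.8, 0.1, 90.5]
force: [-0.3, -0.2, 0.1]
grip_width: 0.0003
```

{"api": "apply_moves", "payload": {"targets": [[[0,10,0],[0,0,0]],[[0,20,0],[0,0,0]],[[0,30,0],[0,0,0]],[[0,40,0],[0,0,0]],[[0,50,0],[0,0,0]]]}}

```text
time_s: 4.0
tool_pos: [0.4837, 0.1232, 0.0341]
tool_rot: [180.0, -0.0, 90.6]
force: [0.4, -6.4, 1.8]
grip_width: 0.0004
```

{"api": "apply_moves", "payload": {"targets": [[[0,10,0],[0,0,0]],[[0,20,0],[0,0,0]],[[0,30,0],[0,0,0]],[[0,38,0],[0,0,0]],[[0,41,0],[0,0,0]],[[0,44,0],[0,0,0]]]}}

```text
time_s: 4.6
tool_pos: [0.4833, 0.164, 0.0336]
tool_rot: [-179.9, 0.2, 90.5]
force: [-1.5, -6.1, 4.6]
grip_width: 0.0
```

{"api": "apply_moves", "payload": {"targets": [[[0,2,0],[0,0,0]],[[0,4,0],[0,0,0]]]}}

```text
time_s: 4.8
tool_pos: [0.4832, 0.1678, 0.0337]
tool_rot: [-179.9, 0.2, 90.4]
force: [-0.7, -6.4, 4.6]
grip_width: 0.0004
```

{"api": "apply_moves", "payload": {"targets": [[[0,2,0],[0,0,0]],[[0,4,0],[0,0,0]]]}}

```text
time_s: 5.0
tool_pos: [0.4832, 0.1718, 0.0336]
tool_rot: [-179.9, 0.2, 90.4]
force: [-2.0, -6.5, 4.7]
grip_width: 0.0004
```

{"api": "apply_moves", "payload": {"targets": [[[0,2,0],[0,0,0]],[[0,3,0],[0,0,0]]]}}

```text
time_s: 5.2
tool_pos: [0.4831, 0.175, 0.0336]
tool_rot: [-179.9, 0.2, 90.5]
force: [-1.7, -5.9, 4.2]
grip_width: 0.0004
```

{"api": "apply_moves", "payload": {"targets": [[[0,2,0],[0,0,0]],[[0,3,0],[0,0,0]]]}}

```text
time_s: 5.4
tool_pos: [0.4831, 0.1779, 0.0336]
tool_rot: [-179.9, 0.2, 90.5]
force: [-1.3, -6.2, 3.8]
grip_width: 0.0006
```

{"api": "apply_moves", "payload": {"targets": [[[0,2,0],[0,0,0]],[[0,3,0],[0,0,0]]]}}

```text
time_s: 5.6
tool_pos: [0.483, 0.1809, 0.0336]
tool_rot: [-179.9, 0.2, 90.5]
force: [-2.4, -6.7, 4.8]
grip_width: 0.0003
```

{"api": "apply_moves", "payload": {"targets": [[[0,2,0],[0,0,0]],[[0,3,0],[0,0,0]]]}}

```text
time_s: 5.8
tool_pos: [0.483, 0.1839, 0.0336]
tool_rot: [-179.9, 0.2, 90.5]
force: [-1.4, -6.6, 5.3]
grip_width: 0.0001
```

Run:
```python
from h import *
p=shot('wrist');save(p,'w2.png',(150,0,400,200),3)
s=env.get_obs();print(s['tool_pos'],s['force'])
```

```text
[0.48301033 0.18412596 0.03358037] [-1.27458367 -5.42311484  3.95207383]
```

View pics/w2.png

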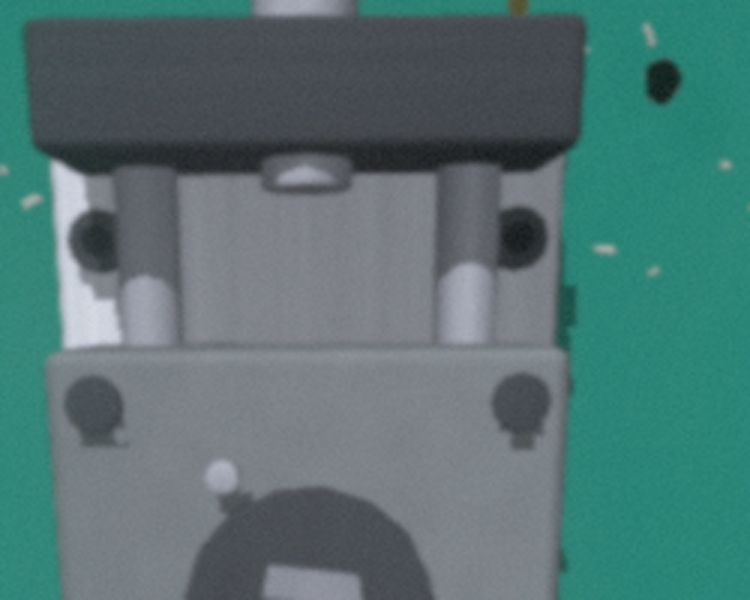

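The screw tip is at crop row 188 and the carriage's front edge at row 352, so a gap remains. I'll compute it.

Run:
```python
from h import *
p=shot('wrist')
f=lambda x,y:(150+x/3,y/3)
for u,z in [((307,188),.032),((307,175),.032),((307,352),.048),((50,355),.048),((565,352),.048),((35,145),.045),((580,135),.045),((310,590),.078)]: print(u,z,ray(p,f(*u),z).round(4))
```

```text
(307, 188) 0.032 [0.4807 0.2767 0.032 ]
(307, 175) 0.032 [0.4807 0.2789 0.032 ]
(307, 352) 0.048 [0.4811 0.2492 0.048 ]
(50, 355) 0.048 [0.4378 0.2483 0.048 ]
(565, 352) 0.048 [0.5243 0.2495 0.048 ]
(35, 145) 0.045 [0.4366 0.2815 0.045 ]
(580, 135) 0.045 [0.525  0.2837 0.045 ]
(310, 590) 0.078 [0.482 0.216 0.078]
```

Run:
```python
from h import *
p=shot('wrist');a=shot('scene');b=shot('top')
c=np.zeros((600,800,3),np.uint8)
c[:300,:400]=cv2.resize(p['image'],(400,300))
c[:300,400:]=cv2.resize(a['image'][90:210,130:290],(400,300),interpolation=cv2.INTER_CUBIC)
c[300:,:]=cv2.resize(b['image'][190:280,90:330],(800,300),interpolation=cv2.INTER_CUBIC)
cv2.imwrite('pics/c3.png',c[:,:,::-1])
print(env.get_obs())
```

```text
{'time_s': 6.05, 'qpos': array([-46.17116343,  11.07843037,  24.41845605, 113.10430754,
        -5.299832  ,  57.02716347, -18.79884134]), 'joint_velocities': array([-0.0137315 , -0.03854497, -0.0173933 , -0.05752017,  0.026057  ,
        0.0301464 , -0.04176299]), 'effort': array([-2.32703447e+00, -3.34062088e+01,  5.55088674e-02, -2.73268551e+01,
       -1.40268847e+00, -1.09561354e+00,  1.26875567e-02]), 'tool_pos': array([0.48307068, 0.18408908, 0.03357371]), 'tool_rot': array([-1.79922604e+02,  1.51129660e-01,  9.04569042e+01]), 'force': array([-1.43032479, -5.47156377,  4.69229235]), 'wrist_torque': array([-1.26245179,  0.32076294, -0.03318059]), 'grip_width': 0.00046059181905116966}
```

View pics/c3.png

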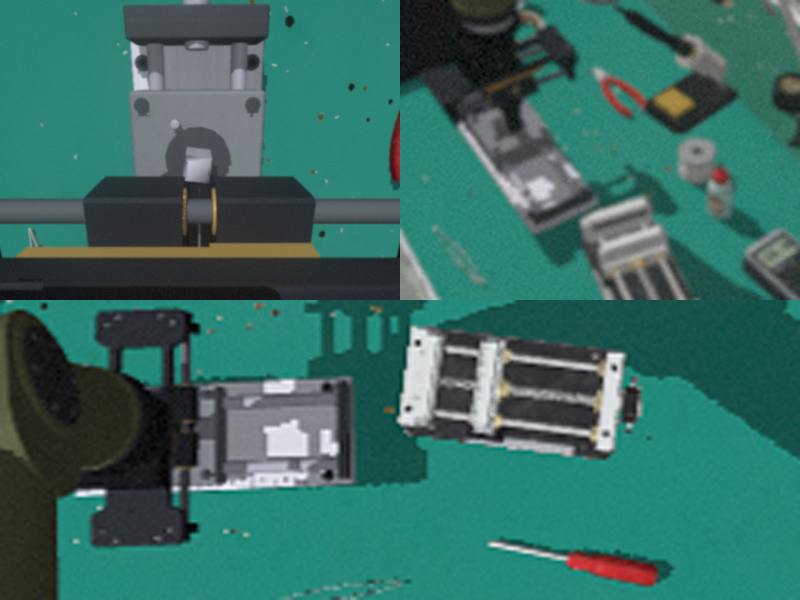

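The fingers have ridden over the carriage's rear edge and are near the spindle. The carriage moved about 60 mm, but it must sit lower in the tool's frame than the text says. I'll lift off and measure heights from several views.

{"api": "apply_moves", "payload": {"targets": [[[0,-5,0],[0,0,0]],[[0,-5,50],[0,0,0]],[[0,-5,100],[0,0,0]],[[0,-40,150],[0,0,0]],[[0,-80,170],[0,0,0]],[[0,-120,170],[0,0,0]],[[0,-120,170],[0,0,0]],[[0,-120,170],[0,0,0]]]}}

```text
time_s: 6.85
tool_pos: [0.4836, 0.0657, 0.2039]
tool_rot: [179.9, -0.1, 90.4]
force: [0.4, 1.0, -0.6]
grip_width: 0.0005
```

Run:
```python
from h import *
import pickle
p=shot('wrist');a=shot('scene');b=shot('top');print(env.get_obs()['tool_pos'])
pickle.dump((p,a,b),open('s1.pkl','wb'))
c=np.zeros((600,800,3),np.uint8)
c[:,:400]=cv2.resize(p['image'][0:240,200:360],(400,600),interpolation=cv2.INTER_CUBIC)   # 2.5x
c[:300,400:]=cv2.resize(a['image'][110:200,140:260],(400,300),interpolation=cv2.INTER_CUBIC) #3.333
c[300:,400:]=cv2.resize(b['image'][190:265,100:200],(400,300),interpolation=cv2.INTER_CUBIC) #4
cv2.imwrite('pics/c4.png',c[:,:,::-1])
R_={}
for n,q in (('w',p),('s',a),('t',b)):
  for t in ('slide_base','carriage','spindle'):
    for r in env.regions_of(q,t)[:2]:
      m=cv2.moments(r['region'].astype(np.uint8),True);u=(m['m10']/m['m00'],m['m01']/m['m00'])
      print(n,t,round(r['conf'],2),r['rect'],np.round(u,1),ray(q,u,.03).round(4),ray(q,u,.05).round(4))
```

```text
[0.48304213 0.06760882 0.2030197 ]
w slide_base 0.66 [204.1, 0.0, 302.5, 192.6] [253.9  93.1] [0.4819 0.1489 0.03  ] [0.4819 0.1482 0.05  ]
w carriage 0.6 [205.0, 0.0, 302.5, 84.7] [253.2  40.4] [0.4809 0.199  0.03  ] [0.4811 0.1956 0.05  ]
w spindle 0.9 [222.6, 2.6, 278.0, 55.4] [252.1  29.6] [0.4798 0.2088 0.03  ] [0.48   0.2048 0.05  ]
s slide_base 0.57 [168.4, 135.2, 179.5, 145.0] [173.3 139.2] [0.4906 0.2261 0.03  ] [0.4845 0.2046 0.05  ]
s carriage 0.86 [156.6, 129.6, 193.0, 160.2] [174.6 143.6] [0.4849 0.2023 0.03  ] [0.4789 0.1814 0.05  ]
s spindle 0.63 [166.5, 135.6, 179.9, 145.9] [173.2 138.9] [0.4909 0.2278 0.03  ] [0.4847 0.2062 0.05  ]
t slide_base 0.55 [174.6, 212.4, 197.7, 245.2] [185.6 229.8] [0.4788 0.0666 0.03  ] [0.4777 0.0623 0.05  ]
```

View pics/c4.png

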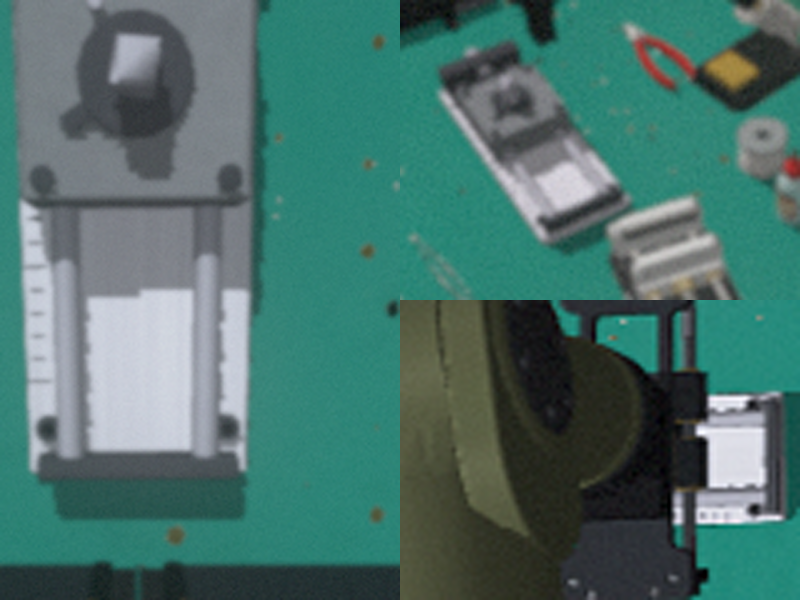

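Run:
```python
from h import *
import pickle
p,a,b=pickle.load(open('s1.pkl','rb'))
w=lambda x,y:(200+x/2.5,y/2.5)
s=lambda x,y:(140+(x-400)/3.3333,110+y/3.3333)
print('flange/spindle tri',tri([p,a],[(252.1,29.6),(173.2,138.9)]))
print('rear top L',tri([p,a],[w(22,200),s(515,165)]),' rear top R',tri([p,a],[w(245,200),s(568,130)]))
print('base end L',tri([p,a],[w(30,475),s(548,240)]),'R',tri([p,a],[w(245,472),s(630,200)]))
for n,u,z in [('rear',(130,200),.048),('rearlow',(130,206),.048),('L',(20,200),.048),('R',(248,200),.048),('fl left',(77,75),.052),('fl right',(193,75),.052),('fl top',(135,10),.052),('fl bot',(135,138),.052),('base end',(135,478),.012),('blk',(40,455),.028),('blkR',(240,455),.028),('stub',(135,35),.078),('stub',(135,60),.078)]:
    print(n,z,ray(p,w(*u),z).round(4))
```

```text
flange/spindle tri [0.48190982 0.20343025 0.05320934]
rear top L [0.44538534 0.15749781 0.00980581]  rear top R [0.52724389 0.16345727 0.01394461]
base end L [0.43722887 0.03960586 0.00941644] R [0.53489063 0.04254369 0.00880326]
rear 0.048 [0.48   0.1604 0.048 ]
rearlow 0.048 [0.4801 0.1582 0.048 ]
L 0.048 [0.4374 0.1602 0.048 ]
R 0.048 [0.5258 0.1607 0.048 ]
fl left 0.052 [0.4603 0.2039 0.052 ]
fl right 0.052 [0.5032 0.2042 0.052 ]
fl top 0.052 [0.4816 0.2257 0.052 ]
fl bot 0.052 [0.4819 0.1823 0.052 ]
base end 0.012 [0.4826 0.0403 0.012 ]
blk 0.028 [0.4406 0.0546 0.028 ]
blkR 0.028 [0.529  0.0551 0.028 ]
stub 0.078 [0.4817 0.2113 0.078 ]
stub 0.078 [0.4818 0.2036 0.078 ]
```

Run:
```python
from h import *
import pickle
p,a,b=pickle.load(open('s1.pkl','rb'))
M=np.array(p['mount']);K=np.array(p['camera_matrix']);print(K)
for t in [(0,0,0),(.01,0,0),(-.01,0,0),(0,0,-.019),(0,0,-.04),(.01,0,-.019)]:
    c=np.linalg.inv(M)@np.array([*t,1]);c=K@c[:3];print(t,(c[:2]/c[2]).round(1))
c=np.zeros((600,800,3),np.uint8)
c[:400]=cv2.resize(p['image'][184:384,56:456],(800,400),interpolation=cv2.INTER_CUBIC)
c[400:,:400]=cv2.resize(b['image'][200:260,100:220],(400,200),interpolation=cv2.INTER_CUBIC)
c=np.clip(c.astype(float)*1.8,0,255).astype(np.uint8)
cv2.imwrite('pics/c5.png',c[:400,:,::-1])
```

```text
[[338.80550093   0.         254.73446096]
 [  0.         338.80550093 194.53320367]
 [  0.           0.           1.        ]]
(0, 0, 0) [255.2 228.6]
(0.01, 0, 0) [255.2 212.6]
(-0.01, 0, 0) [255.2 244.2]
(0, 0, -0.019) [255.2 241. ]
(0, 0, -0.04) [255.3 258. ]
(0.01, 0, -0.019) [255.2 223.5]
```

View pics/c5.png

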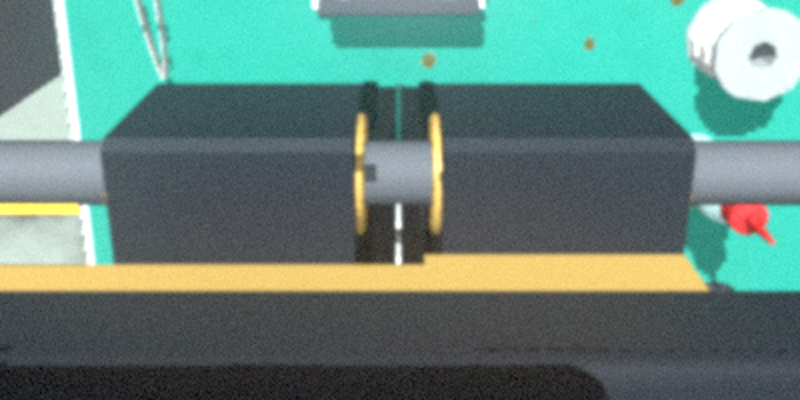

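The tips show at row 226. The given TCP and a 19 mm pad would put the finger front at row 213, so the real tips end about 18–19 mm short of the reported TCP. That fits the fingers passing over the 48 mm top and the 52 mm flange and pushing the spindle instead, which moved the carriage 61 mm. I'll push the rear face again from lower down.

{"api": "apply_moves", "payload": {"targets": [[[0,65,-40],[0,0,0]],[[0,65,-80],[0,0,0]],[[0,65,-120],[0,0,0]],[[0,65,-150],[0,0,0]],[[0,65,-170],[0,0,0]],[[0,65,-180],[0,0,0]],[[0,65,-187],[0,0,0]],[[0,65,-187],[0,0,0]]]}}

```text
time_s: 8.25
tool_pos: [0.4835, 0.1309, 0.0165]
tool_rot: [-180.0, 0.0, 90.5]
force: [0.4, 0.3, -0.6]
grip_width: 0.0004
```

{"api": "apply_moves", "payload": {"targets": [[[0,5,0],[0,0,0]],[[0,10,0],[0,0,0]],[[0,15,0],[0,0,0]],[[0,20,0],[0,0,0]],[[0,25,0],[0,0,0]],[[0,30,0],[0,0,0]],[[0,35,0],[0,0,0]]]}}

```text
time_s: 8.95
tool_pos: [0.4838, 0.1637, 0.0172]
tool_rot: [-180.0, 0.2, 90.5]
force: [-1.2, -7.0, 5.1]
grip_width: 0.0005
```

{"api": "apply_moves", "payload": {"targets": [[[0,3,0],[0,0,0]],[[0,6,0],[0,0,0]],[[0,8,0],[0,0,0]]]}}

```text
time_s: 9.25
tool_pos: [0.4837, 0.1719, 0.0171]
tool_rot: [-180.0, 0.2, 90.5]
force: [-1.1, -6.8, 3.9]
grip_width: 0.0006
```

{"api": "apply_moves", "payload": {"targets": [[[0,2,0],[0,0,0]],[[0,4,0],[0,0,0]]]}}

```text
time_s: 9.45
tool_pos: [0.4837, 0.174, 0.017]
tool_rot: [-180.0, 0.3, 90.4]
force: [-1.1, -12.7, 6.3]
grip_width: 0.0
```

{"api": "apply_moves", "payload": {"targets": [[[0,2,0],[0,0,0]],[[0,3,0],[0,0,0]]]}}

```text
time_s: 9.65
tool_pos: [0.4837, 0.174, 0.017]
tool_rot: [-179.9, 0.5, 90.4]
force: [-1.8, -16.5, 10.0]
grip_width: 0.0005
```

The force rose to 16 N with no further motion at TCP y = 0.174, so the carriage is at the stop. I'll back off, lift and look at the spindle.

{"api": "apply_moves", "payload": {"targets": [[[0,-15,0],[0,0,0]],[[0,-15,40],[0,0,0]],[[0,-20,90],[0,0,0]],[[0,-25,130],[0,0,0]],[[0,-25,150],[0,0,0]],[[0,-25,150],[0,0,0]],[[0,-25,150],[0,0,0]]]}}

```text
time_s: 10.35
tool_pos: [0.4833, 0.1564, 0.1665]
tool_rot: [180.0, -0.1, 90.5]
force: [-0.5, 0.5, -0.8]
grip_width: 0.0002
```

Run:
```python
from h import *
import pickle
p=shot('wrist');print(env.get_obs()['tool_pos'])
pickle.dump(p,open('s2.pkl','wb'))
save(p,'w3.png',(180,0,330,160),5)
for r in env.regions_of(p,'spindle')[:2]: print(r['conf'],r['rect'])
```

```text
[0.48262988 0.1560551  0.16553859]
0.84 [221.1, 70.9, 277.1, 126.4]
```

View pics/w3.png

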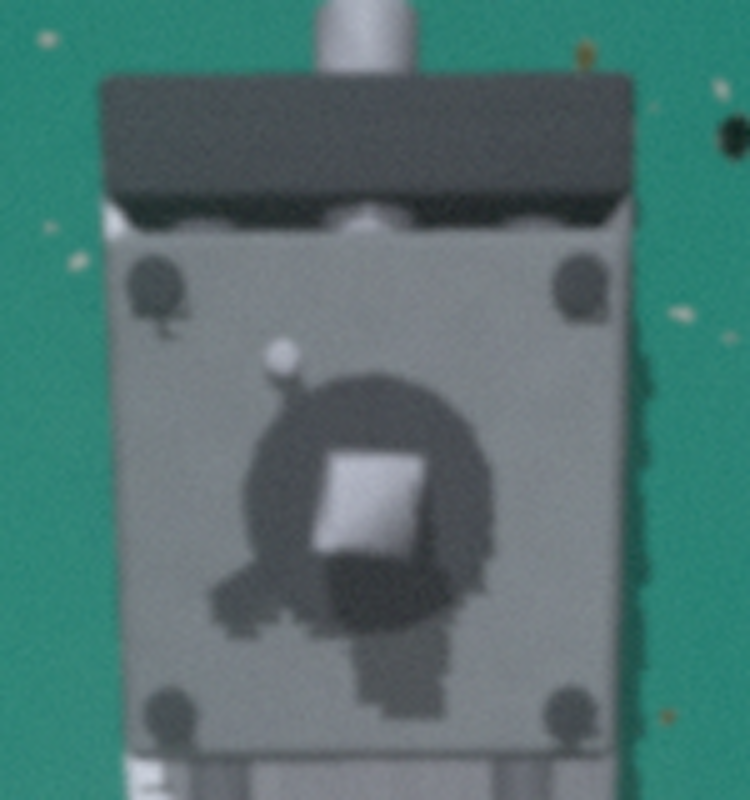

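The carriage touches the screw. The spindle quad has corners near (330,452), (425,455), (415,555) and (312,550), and it is turned a few degrees clockwise. I'll fit it.

Run:
```python
from h import *
import pickle
p=pickle.load(open('s2.pkl','rb'))
def q(pts,z,off=(180,0),s=5):
    P=np.array([ray(p,(off[0]+x/s,off[1]+y/s),z) for x,y in pts])
    e=[np.degrees(np.arctan2(*(P[(i+1)%4]-P[i])[1::-1])) for i in range(4)]
    L=[np.linalg.norm(P[(i+1)%4]-P[i])*1e3 for i in range(4)]
    return P.mean(0).round(4),np.round(e,1),np.round(L,1)
for z in (.073,.078): print(q([(330,452),(425,455),(415,555),(312,550)],z))
# rectified patch at z=.073, 0.25 mm/px
g=p['image'];c=np.array([.482,.218]);N=160
src=np.float32([proj(p,[c[0]+sx*.02,c[1]+sy*.02,.073]) for sx,sy in((-1,1),(1,1),(1,-1),(-1,-1))])
H=cv2.getPerspectiveTransform(src,np.float32([[0,0],[N,0],[N,N],[0,N]]))
w=cv2.warpPerspective(g,H,(N,N),flags=cv2.INTER_CUBIC);gy=cv2.cvtColor(w,cv2.COLOR_RGB2GRAY);gy=cv2.GaussianBlur(gy,(7,7),2)
for th in (110,120,130,140):
    n,l,st,ce=cv2.connectedComponentsWithStats((gy>th).astype(np.uint8))
    k=1+np.argmax(st[1:,4]);cn=cv2.findContours((l==k).astype(np.uint8),0,1)[0][0]
    r=cv2.minAreaRect(cn);print(th,st[k],np.array(r[0])*.25,np.array(r[1])*.25,r[2],'world',c+np.array([r[0][0]*.25-20,20-r[0][1]*.25])/1e3)
# flange ellipse & carriage corners
for n,u,z in [('flL',(245,500),.052),('flR',(493,500),.052),('flT',(370,375),.052),('flB',(370,632),.052),('cL',(118,500),.048),('cR',(622,500),.048),('cB',(370,752),.048),('cT',(370,232),.048),('BL',(128,752),.048),('BR',(614,752),.048),('TL',(106,232),.048),('TR',(632,232),.048)]:
    print(n,ray(p,(180+u[0]/5,u[1]/5),z).round(4))
cv2.imwrite('pics/rect.png',cv2.resize(w,None,fx=3,fy=3)[:,:,::-1])
```

```text
(array([0.4817, 0.2308, 0.073 ]), array([ -1.2, -95. , 177.8,  79.3]), array([15.2, 15.6, 16.7, 15.5]))
(array([0.4817, 0.2308, 0.078 ]), array([ -1.2, -95. , 177.8,  79.3]), array([14.9, 15.3, 16.4, 15.2]))
110 [   0   99   83   61 3345] [10.24999809 32.25      ] [20.49999619 14.99999809] -0.0 world [0.47225 0.20575]
120 [  42    0   69   58 3011] [19.     7.125] [14.25 17.  ] 90.0 world [0.481    0.230875]
130 [  43    0   67   57 2703] [19.  7.] [14.  16.5] 90.0 world [0.481 0.231]
140 [  44    0   65   55 2379] [19.    6.75] [13.5 16. ] 90.0 world [0.481   0.23125]
flL [0.46   0.2315 0.052 ]
flR [0.5029 0.2319 0.052 ]
flT [0.4814 0.2521 0.052 ]
flB [0.4818 0.2093 0.052 ]
cL [0.4374 0.2313 0.048 ]
cR [0.5257 0.2321 0.048 ]
cB [0.482  0.1876 0.048 ]
cT [0.4812 0.2753 0.048 ]
BL [0.438  0.1872 0.048 ]
BR [0.5263 0.188  0.048 ]
TL [0.4367 0.2749 0.048 ]
TR [0.5254 0.2757 0.048 ]
```

Run:
```python
from h import *
import pickle
p=pickle.load(open('s2.pkl','rb'))
c=np.array([.4816,.231]);N=160;z=.075
src=np.float32([proj(p,[c[0]+sx*.02,c[1]+sy*.02,z]) for sx,sy in((-1,1),(1,1),(1,-1),(-1,-1))])
H=cv2.getPerspectiveTransform(src,np.float32([[0,0],[N,0],[N,N],[0,N]]))
w=cv2.warpPerspective(p['image'],H,(N,N),flags=cv2.INTER_CUBIC);gy=cv2.GaussianBlur(cv2.cvtColor(w,cv2.COLOR_RGB2GRAY),(7,7),2)
for th in (100,115,130,145):
    n,l,st,ce=cv2.connectedComponentsWithStats((gy>th).astype(np.uint8))
    k=l[80,80]
    cn=cv2.findContours((l==k).astype(np.uint8),0,1)[0][0]
    r=cv2.minAreaRect(cn);print(th,np.array(r[1])*.25,r[2],'world',c+np.array([r[0][0]*.25-20,20-r[0][1]*.25])/1e3)
cv2.imwrite('pics/rect.png',cv2.resize(w,None,fx=4,fy=4,interpolation=cv2.INTER_CUBIC)[:,:,::-1])
```

```text
100 [16.13474846 18.1875    ] 11.040940284729004 world [0.48098711 0.23117142]
115 [15.25 17.25] 90.0 world [0.480975 0.231375]
130 [15.92092228 14.71988773] 2.2025983333587646 world [0.48097297 0.23132219]
145 [13.35186291 15.68589592] 11.040940284729004 world [0.48095609 0.23115308]
```

View pics/rect.png

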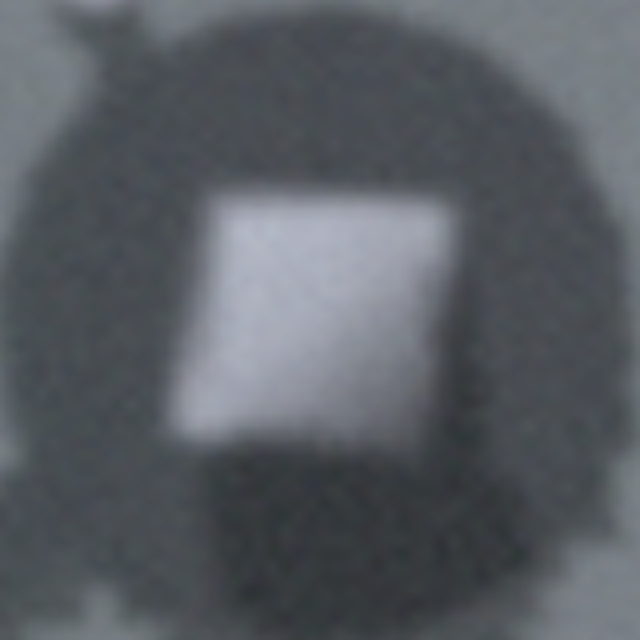

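The quad is skewed at this resolution (edges 1° against 10°), so I'll take a closer view for its angle.

{"api": "apply_moves", "payload": {"targets": [[[0,0,-45],[0,0,0]],[[0,0,-90],[0,0,0]],[[0,0,-120],[0,0,0]],[[0,0,-120],[0,0,0]],[[0,0,-120],[0,0,0]]]}}

```text
time_s: 10.95
tool_pos: [0.4828, 0.1555, 0.046]
tool_rot: [-179.9, 0.1, 90.5]
force: [0.3, -1.4, 0.2]
grip_width: 0.0003
```

Run:
```python
from h import *
import pickle
p=shot('wrist');print(env.get_obs()['tool_pos'])
pickle.dump(p,open('s3.pkl','wb'))
c=np.array([.4816,.231]);N=320;z=.073
src=np.float32([proj(p,[c[0]+sx*.02,c[1]+sy*.02,z]) for sx,sy in((-1,1),(1,1),(1,-1),(-1,-1))]);print(src)
H=cv2.getPerspectiveTransform(src,np.float32([[0,0],[N,0],[N,N],[0,N]]))
w=cv2.warpPerspective(p['image'],H,(N,N),flags=cv2.INTER_CUBIC);w=np.clip(w*1.3,0,255).astype(np.uint8)
cv2.imwrite('pics/rect2.png',cv2.resize(w,(600,600),interpolation=cv2.INTER_CUBIC)[:,:,::-1])
```

```text
[0.48408565 0.15607689 0.04734241]
[[209.29926  47.8607 ]
 [299.17468  48.64682]
 [295.62344 139.27411]
 [211.48438 138.53232]]
```

View pics/rect2.png

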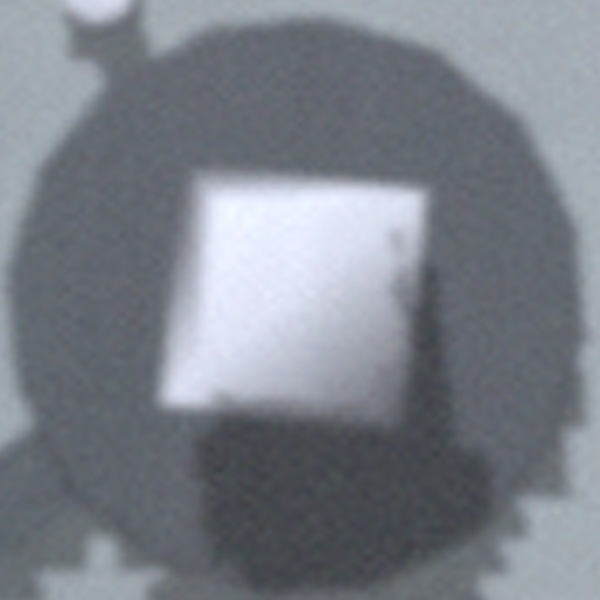

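The closer view shows corners (193,175), (430,190), (405,425) and (160,405). That puts the spindle centre at about (0.4814, 0.2311) with yaw about -5.6°, and sides of about 15.8 mm check out. Now I'll go over to the handle.

{"api": "apply_moves", "payload": {"targets": [[[0,0,50],[0,0,0]],[[0,0,100],[0,0,0]],[[0,-30,140],[0,0,0]],[[0,-70,170],[0,0,0]],[[5,-120,170],[0,0,0]],[[5,-170,170],[0,0,0]],[[10,-220,170],[0,0,0]],[[10,-270,170],[0,0,0]]]}}

```text
time_s: 11.8
tool_pos: [0.4946, -0.1158, 0.2193]
tool_rot: [179.7, -0.1, 90.5]
force: [0.1, 0.2, 0.2]
grip_width: 0.0006
```

{"api": "apply_moves", "payload": {"targets": [[[0,-50,0],[0,0,0]],[[0,-100,0],[0,0,0]],[[0,-150,0],[0,0,0]],[[0,-200,0],[0,0,0]],[[0,-250,0],[0,0,0]],[[0,-300,0],[0,0,0]],[[0,-380,0],[0,0,0]],[[0,-380,0],[0,0,0]]]}}

```text
time_s: 12.6
tool_pos: [0.4925, -0.498, 0.2184]
tool_rot: [179.9, 0.2, 90.4]
force: [-0.0, 0.3, 0.5]
grip_width: 0.0006
```

{"api": "apply_moves", "payload": {"targets": [[[0,0,0],[0,0,0]],[[0,0,0],[0,0,0]],[[0,0,0],[0,0,0]]]}}

```text
time_s: 12.9
tool_pos: [0.4949, -0.4921, 0.2178]
tool_rot: [179.9, -0.0, 90.7]
force: [-0.5, 0.7, 0.2]
grip_width: 0.0008
```

Run:
```python
from h import *
import pickle
s,T=tool();print(s['tool_pos'],s['tool_rot'],s['qpos'].round(1))
p=shot('wrist');a=shot('scene')
pickle.dump((p,a),open('s4.pkl','wb'))
save(p,'w4.png',(140,0,380,230),2.5)
for n,q in (('w',p),('s',a)):
  for r in env.regions_of(q,'lock_handle')[:3]:
    m=cv2.moments(r['region'].astype(np.uint8),True);u=(m['m10']/m['m00'],m['m01']/m['m00'])
    print(n,round(r['conf'],2),r['rect'],np.round(u,1),ray(q,u,.03).round(4))
```

```text
[ 0.49489416 -0.49209292  0.21780968] [ 1.79869937e+02 -2.25037024e-02  9.06546792e+01] [  8.2  31.1  52.8  75.  -24.5  85.4  59.4]
w 0.91 [241.0, 77.1, 281.2, 194.1] [257.4 124.8] [ 0.4972 -0.4419  0.03  ]
w 0.75 [291.7, 190.1, 395.7, 236.9] [342.5 211.4] [ 0.5979 -0.54    0.03  ]
s 0.97 [315.2, 288.6, 363.9, 308.0] [343.1 297.6] [ 0.6107 -0.5564  0.03  ]
s 0.82 [267.5, 271.8, 301.0, 312.7] [283.4 289.4] [ 0.4932 -0.4545  0.03  ]
```

View pics/w4.png

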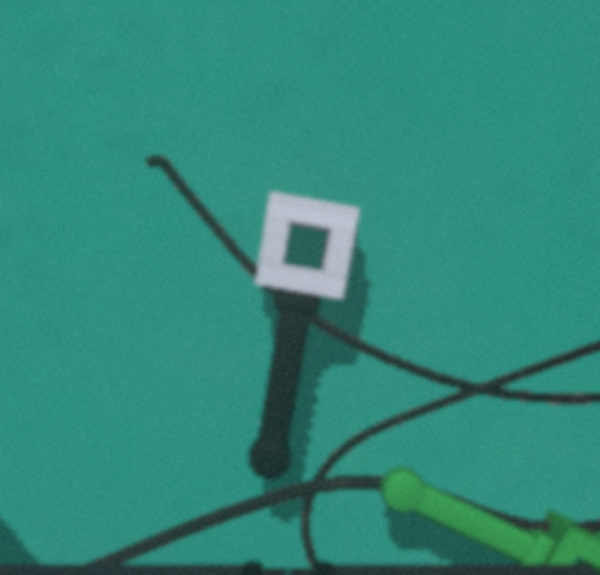

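The steel hub's top has corners (272,192), (360,207), (344,299) and (256,284), and the lever end is at (270,455). The green decoy is at the lower right. Next I compute the pose.

Run:
```python
from h import *
import pickle
p,a=pickle.load(open('s4.pkl','rb'))
f=lambda x,y:(140+x/2.5,y/2.5)
C=[(272,192),(360,207),(344,299),(256,284)]
for z in (.030,.034):
    P=np.array([ray(p,f(*c),z) for c in C]);d=np.roll(P,-1,0)-P
    print(z,P.mean(0).round(4),np.degrees(np.arctan2(d[:,1],d[:,0])).round(1),(np.linalg.norm(d,axis=1)*1e3).round(1))
e=ray(p,f(270,455),.03);h=P.mean(0);print('lever end',e.round(4),np.degrees(np.arctan2(*(e-h)[1::-1])),np.linalg.norm((e-h)[:2]))
# bore at bottom/top
B=np.mean([f(290,222),f(331,227),f(325,271),f(284,265)],0);print('bore',ray(p,B,.034))
# height: scene hub by colour
img=a['image'][262:300,262:305].astype(int);m=((img.min(2)>120)).astype(np.uint8)
n,l,st,ce=cv2.connectedComponentsWithStats(m);k=1+np.argmax(st[1:,4]);print(st[k],ce[k]+[262,262])
print('proj hub top centre in scene',proj(a,h),'mid',proj(a,[h[0],h[1],.017]))
```

```text
0.03 [ 0.5031 -0.4141  0.03  ] [ -8.5 -98.5 171.2  80. ] [37.8 38.6 38.8 38.4]
0.034 [ 0.503  -0.4142  0.034 ] [ -8.5 -98.5 171.2  80. ] [37.4 38.2 38.4 38. ]
lever end [ 0.4874 -0.506   0.03  ] -99.66905289076398 0.09313489495747412
bore [ 0.50280208 -0.41425051  0.034     ]
[  7   9  19  14 106] [276.         277.67924528]
proj hub top centre in scene [277.72881765 274.92996054] mid [277.39337951 277.71560327]
```

{"api": "apply_moves", "payload": {"targets": [[[8,45,0],[0,0,-0.1]],[[8,78,-30],[0,0,-0.167]],[[8,78,-80],[0,0,-0.167]],[[8,78,-130],[0,0,-0.167]],[[8,78,-145],[0,0,-0.167]],[[8,78,-145],[0,0,-0.167]],[[8,78,-145],[0,0,-0.167]],[[8,78,-145],[0,0,-0.167]]], "hand": 70}}

```text
time_s: 13.9
tool_pos: [0.5027, -0.4175, 0.0746]
tool_rot: [179.8, 0.1, 80.9]
force: [-0.3, -0.3, 0.5]
grip_width: 0.0563
```

Run:
```python
from h import *
s,T=tool();print(s['tool_pos'],s['tool_rot'],s['force'],s['grip_width'])
p=shot('wrist')
for r in env.regions_of(p,'lock_handle')[:2]: print(r['conf'],r['rect'])
print([proj(p,[.503,-.414,z]).round(1) for z in (.034,0)])
```

```text
[ 0.50270545 -0.41751043  0.07463512] [1.79761779e+02 1.31442456e-01 8.09201832e+01] [-0.26679637 -0.30204621  0.49204091] 0.05633695622653358
0.59 [228.2, 168.9, 283.0, 317.0]
0.42 [320.0, 307.0, 326.7, 319.0]
[array([254.9, 203.4]), array([254.7, 191.5])]
```

{"api": "apply_moves", "payload": {"targets": [[[0,3,-30],[0,0,0]],[[0,3,-55],[0,0,0]],[[0,3,-65],[0,0,0]],[[0,3,-70],[0,0,0]],[[0,3,-70],[0,0,0]]], "hand": 70}}

```text
time_s: 14.5
tool_pos: [0.5016, -0.4131, 0.0021]
tool_rot: [180.0, 0.0, 80.9]
force: [-0.8, -0.8, -0.1]
grip_width: 0.0699
```

{"api": "apply_moves", "payload": {"targets": [[[0,0,-3],[0,0,0]],[[0,0,-6],[0,0,0]],[[0,0,-6],[0,0,0]]]}}

```text
time_s: 14.8
tool_pos: [0.5016, -0.4127, -0.0042]
tool_rot: [180.0, 0.0, 81.0]
force: [-0.0, 0.8, 0.2]
grip_width: 0.0703
```

TCP is below the bench with no force, which confirms the tips end short of the reported TCP. I'll carry on down slowly.

{"api": "apply_moves", "payload": {"targets": [[[0,0,-3],[0,0,0]],[[0,0,-6],[0,0,0]],[[0,0,-6],[0,0,0]]]}}

```text
time_s: 15.1
tool_pos: [0.5012, -0.4123, -0.011]
tool_rot: [-180.0, -0.0, 81.0]
force: [0.8, -0.3, -0.7]
grip_width: 0.0693
```

{"api": "apply_moves", "payload": {"targets": [[[0,0,-2],[0,0,0]],[[0,0,-4],[0,0,0]],[[0,0,-4],[0,0,0]]]}}

```text
time_s: 15.4
tool_pos: [0.5013, -0.4124, -0.0148]
tool_rot: [-180.0, -0.0, 80.9]
force: [0.4, -0.0, 0.5]
grip_width: 0.0697
```

{"api": "apply_moves", "payload": {"targets": [[[1.5,-1.5,0],[0,0,0]],[[1.5,-1.5,0],[0,0,0]]]}}

```text
time_s: 15.6
tool_pos: [0.5032, -0.4144, -0.0143]
tool_rot: [180.0, 0.0, 81.0]
force: [-0.3, -0.7, 1.2]
grip_width: 0.0698
```

{"api": "apply_moves", "payload": {"targets": [[[0,0,0],[0,0,0]],[[0,0,0],[0,0,0]],[[0,0,0],[0,0,0]],[[0,0,0],[0,0,0]],[[0,0,0],[0,0,0]],[[0,0,0],[0,0,0]],[[0,0,0],[0,0,0]]], "hand": 20, "squeeze": 45}}

```text
time_s: 16.3
tool_pos: [0.5029, -0.4141, -0.0144]
tool_rot: [180.0, -0.0, 80.9]
force: [-0.4, -0.1, 1.4]
grip_width: 0.0381
```

Run:
```python
from h import *
s,T=tool();print(s['tool_pos'],s['tool_rot'],s['force'],s['grip_width'],s['qpos'].round(1))
```

```text
[ 0.50293799 -0.41406258 -0.01440373] [ 1.79995826e+02 -2.57250985e-03  8.09494913e+01] [-0.35127643 -0.11491147  1.35274752] 0.038071235238884386 [  0.8  37.   48.8  96.3 -31.1  61.2  50.4]
```

The hub is gripped at 38 mm, with TCP z = -0.0144 when its underside is on the bench. The seat therefore needs TCP z ≈ 0.0376 at (0.4814, 0.2311), yaw 84.4°. I'll lift and carry it over.

{"api": "apply_moves", "payload": {"targets": [[[0,0,20],[0,0,0]],[[0,0,60],[0,0,0]],[[0,0,100],[0,0,0]],[[0,10,150],[0,0,0]],[[0,40,185],[0,0,0]],[[-5,85,195],[0,0,0]],[[-5,130,195],[0,0,0]],[[-8,175,195],[0,0,0]]]}}

```text
time_s: 17.1
tool_pos: [0.4947, -0.2375, 0.1804]
tool_rot: [180.0, -0.0, 80.9]
force: [1.5, 1.0, -1.0]
grip_width: 0.0377
```

{"api": "apply_moves", "payload": {"targets": [[[0,45,0],[0,0,0.01]],[[-2,90,0],[0,0,0.02]],[[-4,135,0],[0,0,0.03]],[[-6,180,0],[0,0,0.04]],[[-8,225,0],[0,0,0.05]],[[-10,270,0],[0,0,0.06]],[[-12,315,0],[0,0,0.06]],[[-12,360,0],[0,0,0.06]]]}}

```text
time_s: 17.9
tool_pos: [0.482, 0.1224, 0.1804]
tool_rot: [-180.0, -0.0, 84.4]
force: [0.3, -1.6, -2.5]
grip_width: 0.0379
```

{"api": "apply_moves", "payload": {"targets": [[[-2,45,0],[0,0,0]],[[-2,80,0],[0,0,0]],[[-2,100,0],[0,0,0]],[[-2,105,0],[0,0,0]],[[-2,105,0],[0,0,0]],[[-2,105,0],[0,0,0]],[[-2,105,0],[0,0,0]]]}}

```text
time_s: 18.6
tool_pos: [0.4815, 0.2236, 0.1808]
tool_rot: [180.0, 0.0, 84.2]
force: [-0.3, -0.1, -1.8]
grip_width: 0.0379
```

{"api": "apply_moves", "payload": {"targets": [[[0,7.5,-40],[0,0,0]],[[0,7.5,-80],[0,0,0]],[[0,7.5,-105],[0,0,0]],[[0,7.5,-105],[0,0,0]],[[0,7.5,-105],[0,0,0]],[[0,7.5,-105],[0,0,0]]]}}

```text
time_s: 19.2
tool_pos: [0.4826, 0.2337, 0.0777]
tool_rot: [179.8, -0.1, 84.3]
force: [0.6, 0.2, -1.8]
grip_width: 0.0376
```

Run:
```python
from h import *
for i in range(3):
    s,T=tool();print(s['tool_pos'].round(4),s['tool_rot'].round(2),s['force'].round(1),s['wrist_torque'].round(2));shot('wrist')
```

```text
[0.4826 0.2337 0.0777] [ 1.7984e+02 -1.4000e-01  8.4330e+01] [ 0.6  0.2 -1.8] [-0.02  0.04 -0.07]
[0.4826 0.2339 0.0777] [ 1.7984e+02 -1.5000e-01  8.4350e+01] [-0.1  0.5 -3.3] [-0.04  0.04 -0.02]
[0.4824 0.234  0.0776] [ 1.7985e+02 -1.5000e-01  8.4360e+01] [ 1.1  0.  -2.3] [-0.06  0.06 -0.03]
```

{"api": "apply_moves", "payload": {"targets": [[[-1,-2.8,0],[0,0,0]],[[-1,-2.8,-5],[0,0,0]],[[-1,-2.8,-10],[0,0,0]],[[-1,-2.8,-10],[0,0,0]],[[-1,-2.8,-10],[0,0,0]]]}}

```text
time_s: 19.85
tool_pos: [0.4797, 0.2305, 0.0652]
tool_rot: [-180.0, 0.0, 84.4]
force: [0.4, -0.0, -2.3]
grip_width: 0.0381
```

Run:
```python
from h import *
for i in range(2):
    s,T=tool();print(s['tool_pos'].round(4),s['tool_rot'].round(2),s['force'].round(1),s['wrist_torque'].round(2));shot('wrist')
```

```text
[0.4797 0.2305 0.0652] [-1.7998e+02  4.0000e-02  8.4390e+01] [ 0.4 -0.  -2.3] [-0.06  0.05 -0.08]
[0.4799 0.2306 0.0654] [-1.800e+02  2.000e-02  8.439e+01] [-0.3 -0.5 -2.7] [-0.01  0.    0.05]
```

{"api": "apply_moves", "payload": {"targets": [[[1.5,0.6,0],[0,0,0]],[[1.5,0.6,-2],[0,0,0]],[[1.5,0.6,-4],[0,0,0]],[[1.5,0.6,-6],[0,0,0]],[[1.5,0.6,-7],[0,0,0]]]}}

```text
time_s: 20.45
tool_pos: [0.4812, 0.231, 0.0582]
tool_rot: [-180.0, 0.0, 84.4]
force: [0.3, 0.5, -2.1]
grip_width: 0.038
```

{"api": "apply_moves", "payload": {"targets": [[[0,0,-2],[0,0,0]],[[0,0,-4],[0,0,0]]]}}

```text
time_s: 20.65
tool_pos: [0.4815, 0.2312, 0.0544]
tool_rot: [180.0, 0.0, 84.4]
force: [0.4, -0.8, -1.8]
grip_width: 0.0379
```

No contact force below the taper, so it's sliding over the spindle. I'll continue down to the seat.

{"api": "apply_moves", "payload": {"targets": [[[0,0,-3],[0,0,0]],[[0,0,-6],[0,0,0]],[[0,0,-9],[0,0,0]],[[0,0,-12],[0,0,0]],[[0,0,-14],[0,0,0]]]}}

```text
time_s: 21.15
tool_pos: [0.4813, 0.2311, 0.0402]
tool_rot: [-180.0, 0.0, 84.4]
force: [-0.0, 0.7, -2.4]
grip_width: 0.0374
```

{"api": "apply_moves", "payload": {"targets": [[[0,0,-1],[0,0,0]],[[0,0,-2],[0,0,0]],[[0,0,-3],[0,0,0]]]}}

```text
time_s: 21.45
tool_pos: [0.4816, 0.2313, 0.0376]
tool_rot: [180.0, -0.0, 84.4]
force: [0.5, -0.2, -2.2]
grip_width: 0.0377
```

{"api": "apply_moves", "payload": {"targets": [[[0,0,-1],[0,0,0]],[[0,0,-2],[0,0,0]],[[0,0,-2],[0,0,0]]]}}

```text
time_s: 21.75
tool_pos: [0.4816, 0.2313, 0.0374]
tool_rot: [-180.0, -0.0, 84.4]
force: [-5.6, -3.1, 11.7]
grip_width: 0.0378
```

Seated: contact at TCP z = 0.0374. I'll ease off and turn clockwise.

{"api": "apply_moves", "payload": {"targets": [[[0,0,1.5],[0,0,0]],[[0,0,1.5],[0,0,0]],[[0,0,1.5],[0,0,0]],[[0,0,1.5],[0,0,-0.08]],[[0,0,1.5],[0,0,-0.16]],[[0,0,1.5],[0,0,-0.24]],[[0,0,1.5],[0,0,-0.32]],[[0,0,1.5],[0,0,-0.4]]], "squeeze": 55}}

```text
time_s: 22.55
tool_pos: [0.4821, 0.2308, 0.0375]
tool_rot: [179.9, 0.0, 61.3]
force: [0.6, -0.9, 2.6]
grip_width: 0.0375
```

Run:
```python
from h import *
s,T=tool();print(s['tool_pos'].round(4),s['tool_rot'].round(2),s['force'].round(1),s['wrist_torque'].round(2),s['qpos'].round(1))
```

```text
[0.4821 0.2308 0.0375] [179.94   0.    61.3 ] [ 0.6 -0.9  2.6] [-0.41  0.14  0.19] [-62.7  14.3  38.5 111.1 -10.4  58.  -48.3]
```

{"api": "apply_moves", "payload": {"targets": [[[0,0,0],[0,0,-0.08]],[[0,0,0],[0,0,-0.16]],[[0,0,0],[0,0,-0.24]],[[0,0,0],[0,0,-0.32]],[[0,0,0],[0,0,-0.4]],[[0,0,0],[0,0,-0.48]],[[0,0,0],[0,0,-0.56]],[[0,0,0],[0,0,-0.64]]]}}

```text
time_s: 23.35
tool_pos: [0.4825, 0.2302, 0.0375]
tool_rot: [179.9, -0.1, 24.6]
force: [1.3, -3.0, 2.2]
grip_width: 0.0376
```

Run:
```python
from h import *
s,T=tool();print(s['tool_pos'].round(4),s['tool_rot'].round(2),s['force'].round(1),s['wrist_torque'].round(2),s['qpos'].round(1))
```

```text
[0.4825 0.2302 0.0375] [ 1.799e+02 -6.000e-02  2.461e+01] [ 1.3 -3.   2.2] [-0.6  -0.01  0.16] [-67.6  15.3  44.3 111.2 -12.4  58.2 -83.1]
```

{"api": "apply_moves", "payload": {"targets": [[[0,0,0],[0,0,-0.06]],[[0,0,0],[0,0,-0.12]],[[0,0,0],[0,0,-0.18]],[[0,0,0],[0,0,-0.22]]]}}

```text
time_s: 23.75
tool_pos: [0.4826, 0.23, 0.0375]
tool_rot: [179.9, -0.1, 12.1]
force: [0.3, -2.6, 3.5]
grip_width: 0.0374
```

Run:
```python
from h import *
s,T=tool();print(s['tool_pos'].round(4),s['tool_rot'].round(2),s['force'].round(1),s['wrist_torque'].round(2),s['qpos'].round(1))
```

```text
[0.4826 0.23   0.0375] [ 1.799e+02 -8.000e-02  1.206e+01] [ 0.3 -2.6  3.5] [-0.76 -0.04  0.15] [-69.4  15.7  46.5 111.3 -13.2  58.4 -94.9]
```

{"api": "apply_moves", "payload": {"targets": [[[0,0,0],[0,0,-0.04]],[[0,0,0],[0,0,-0.08]],[[0,0,0],[0,0,-0.12]]]}}

```text
time_s: 24.05
tool_pos: [0.4826, 0.2299, 0.0375]
tool_rot: [179.9, -0.1, 5.2]
force: [0.9, -2.9, 2.9]
grip_width: 0.0379
```

Run:
```python
from h import *
s,T=tool();print(s['tool_pos'].round(4),s['tool_rot'].round(2),s['force'].round(1),s['wrist_torque'].round(2),s['grip_width'])
```

```text
[0.4826 0.2299 0.0375] [ 1.799e+02 -9.000e-02  5.210e+00] [ 0.9 -2.9  2.9] [-0.78  0.01  0.18] 0.03785600446106503
```

{"api": "apply_moves", "payload": {"targets": [[[0,0,0],[0,0,-0.03]],[[0,0,0],[0,0,-0.06]],[[0,0,0],[0,0,-0.08]]]}}

```text
time_s: 24.35
tool_pos: [0.4826, 0.2298, 0.0375]
tool_rot: [179.9, -0.1, 0.7]
force: [2.2, -5.3, 4.5]
grip_width: 0.0377
```

Run:
```python
from h import *
s,T=tool();print(s['tool_pos'].round(4),s['tool_rot'].round(2),s['force'].round(1),s['wrist_torque'].round(2),s['grip_width'])
```

```text
[0.4826 0.2298 0.0375] [ 1.7989e+02 -1.0000e-01  6.9000e-01] [ 2.2 -5.3  4.5] [-1.29 -0.27  0.72] 0.037695842056342264
```

Torque rose from 0.16 to 0.72 N m at yaw ≈ 1° after about 83° of turn, so the end stop is reached. I'll ease off, release and lift.

{"api": "apply_moves", "payload": {"targets": [[[0,0,0],[0,0,0.03]],[[0,0,0],[0,0,0.03]]]}}

```text
time_s: 24.55
tool_pos: [0.4826, 0.2299, 0.0375]
tool_rot: [179.9, -0.1, 2.4]
force: [0.9, -5.3, 4.2]
grip_width: 0.0376
```

{"api": "apply_moves", "payload": {"targets": [[[0,0,0],[0,0,0.03]],[[0,0,0],[0,0,0.03]],[[0,0,0],[0,0,0.03]],[[0,0,0],[0,0,0.03]],[[0,0,0],[0,0,0.03]],[[0,0,0],[0,0,0.03]]], "hand": 66}}

```text
time_s: 25.15
tool_pos: [0.4813, 0.2314, 0.037]
tool_rot: [-180.0, 0.0, 4.2]
force: [-0.0, 0.7, -0.2]
grip_width: 0.0653
```

{"api": "apply_moves", "payload": {"targets": [[[0,0,10],[0,0,0]],[[0,0,30],[0,0,0]],[[0,0,70],[0,0,0]],[[0,0,120],[0,0,0]],[[-60,0,150],[0,0,0]],[[-60,0,150],[0,0,0]],[[-60,0,150],[0,0,0]]]}}

```text
time_s: 25.85
tool_pos: [0.4206, 0.2326, 0.1892]
tool_rot: [-179.7, -0.1, 4.3]
force: [0.1, 0.5, -0.0]
grip_width: 0.0663
```

Run:
```python
from h import *
import pickle
s,T=tool();print(s['time_s'],s['tool_pos'].round(4),s['tool_rot'].round(2),s['force'].round(1),s['grip_width'])
p=shot('wrist');a=shot('scene');b=shot('top');pickle.dump((p,a,b),open('s5.pkl','wb'))
c=np.zeros((600,800,3),np.uint8)
c[:,:500]=cv2.resize(p['image'][0:240,156:356],(500,600),interpolation=cv2.INTER_CUBIC) #2.5
c[:300,500:]=cv2.resize(a['image'][100:190,140:230],(300,300),interpolation=cv2.INTER_CUBIC)
c[300:,500:]=cv2.resize(b['image'][190:280,90:180],(300,300),interpolation=cv2.INTER_CUBIC)
cv2.imwrite('pics/c6.png',c[:,:,::-1])
```

```text
25.85 [0.4206 0.2326 0.1892] [-1.7969e+02 -6.0000e-02  4.3400e+00] [ 0.1  0.5 -0. ] 0.06629766966261186
```

View pics/c6.png

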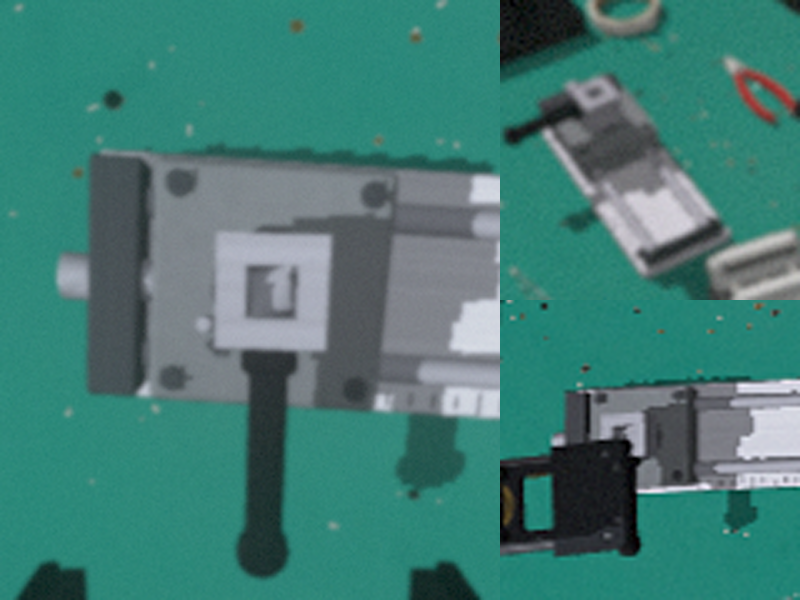

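The handle sits on the spindle with the lever towards the robot, and the carriage is at the screw. Now a numeric check.

Run:
```python
from h import *
import pickle
p,a,b=pickle.load(open('s5.pkl','rb'))
f=lambda x,y:(156+x/2.5,y/2.5)
for z in (.086,.090,.1):
    P=np.array([ray(p,f(*c),z) for c in [(215,233),(333,236),(330,351),(214,348)]]);d=np.roll(P,-1,0)-P
    print(z,P.mean(0).round(4),np.degrees(np.arctan2(d[:,1],d[:,0])).round(1),(np.linalg.norm(d,axis=1)*1e3).round(1))
print('front',ray(p,f(150,275),.048).round(4),'rear',ray(p,f(388,290),.048).round(4),'screw',ray(p,f(152,282),.032).round(4))
```

```text
0.086 [0.4805 0.2303 0.086 ] [ -87.1 -175.8   92.9    3.2] [39.1 37.8 39.8 37.8]
0.09 [0.4806 0.2304 0.09  ] [ -87.1 -175.8   92.9    3.2] [38.6 37.3 39.2 37.3]
0.1 [0.4809 0.2307 0.1   ] [ -87.1 -175.8   92.9    3.2] [37.3 36.  37.9 36. ]
front [0.4824 0.2763 0.048 ] rear [0.4837 0.1858 0.048 ] screw [0.4794 0.2772 0.032 ]
```

Run:
```python
from cell import env
print(env.sign_off())
```

```text
the job is handed in; nothing more can be done
None
```

I pushed the carriage against the stop screw, fitted the lock handle on the spindle and turned it clockwise to its end stop. I then released it and handed the job in at about 26 s. The hand-in reports no verdict.

**Carriage:** The first push went over the top of the carriage because the fingertips end about 18 mm short of the reported TCP. The fingers pushed on the spindle instead and moved the carriage about 60 mm. A second, lower push on the rear face brought it to the stop: force rose to 16 N with no further motion. The last picture shows its front edge at y = 0.276, at the screw tip.

**Handle:** It slid over the spindle without resistance and met the flange at the expected height. In the final image the hub is centred about 1 mm from the measured spindle position, with its top near 86 mm.

**Turn:** I turned it about 83°, which covers the spindle's 80° of travel plus the play in the bore. Torque then rose from about 0.16 to 0.72 N m, which I took as the end stop. I had no direct reading of the spindle angle.

**Bystanders:** My path kept clear of all of them and I saw no unexpected contact forces, but I did not measure their positions again at the end.

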